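# Nest the empty parts cups at the assembly bench

### The job

Clear the bench by nesting the empty parts cups in the blue dish, one at a time from largest to smallest: the empty green cup into the dish, then the yellow cup into that green cup, then the red cup into the yellow one, each lowered (not dropped) until it stands upright on the floor of the one before. One of the two green cups is in use and holds a coil: leave it and its coil where they are, do not shift or tip the solder spool or the multimeter, and keep clear of the hot iron in its stand.

Things in the scene. Friction and masses are not known exactly. Their poses are not given: they have to be found in the camera images.
- dish: Blue square shallow dish, the largest of the nest: 80 x 80 mm outside, 24 mm tall, open top, walls and floor 3.5 mm thick (opening 73 x 73 mm). Loose, 350 g, standing on the bench. Its origin is the centre of its underside, z up, x and y square to its sides.
- cup_a: One of two identical green square cups: 64 x 64 mm outside, 54 mm tall, open top, walls and floor 3.5 mm (opening 57 x 57 mm), about 70 g, upright on mat_a. One of the two is empty, the other holds the coil, and which one varies. Its origin is the centre of its underside, z up, x and y square to its sides.
- cup_b: The other green square cup, same as cup_a in every way. Its origin is the centre of its underside, z up, x and y square to its sides.
- small: Yellow square cup, 48 x 48 mm outside, 84 mm tall, open top, walls and floor 3.5 mm (opening 41 x 41 mm), about 60 g, empty, upright on mat_b. Its origin is the centre of its underside, z up, x and y square to its sides.
- slim: Red square cup, the narrowest: 32 x 32 mm outside, 114 mm tall, open top, walls and floor 3.5 mm, about 50 g, empty, upright on mat_b. Its origin is the centre of its underside, z up, x and y square to its sides.
- coil: Loose coil of copper wire on a former with a white top disc, a cylinder 28 mm across and 58 mm tall, 120 g, standing inside one of the green cups and sticking 7 mm out of it. Its origin is the centre of its underside, z up.
- spool: Bystander: spool of solder with white end discs, 44 mm across, 45 mm tall, upright and loose on mat_b, 200 g. Origin at the centre of its underside.
- meter: Bystander: orange multimeter lying loose on the bench, 66 mm (its x) by 115 mm (its y), 38 mm tall. Origin at the centre of its underside.
- iron_stand: Bystander: fixed stand with a soldering iron. Base 90 mm (its x) by 70 mm (its y); the iron leans up towards the stand's +x, its red handle ending 60 mm from the origin at 138 mm above the bench. Origin at the centre of the base's underside.
- mat_a: Black fixed mat 210 mm (its x) by 120 mm (its y), 3 mm thick, on which the two green cups stand about 104 mm apart along its x. Origin at the centre of its underside.
- mat_b: Grey fixed mat 210 mm (its x) by 120 mm (its y), 3 mm thick, on which the yellow cup, the red cup and the spool stand in a row along its x, about 68 mm apart, in any order. Origin at the centre of its underside.

How it is judged:
On the way, in this order (a step that is already met when the one before it is completed fails the run):
1. the green cup without the coil stands inside the dish (((horizontal distance between coil and cup_a above 0.04 m and z of cup_a in the frame of dish between 0 and 0.0075 m and horizontal distance between cup_a and dish below 0.008 m and angle between cup_a's own z axis and vertical below 0.08 rad) or (horizontal distance between coil and cup_b above 0.04 m and z of cup_b in the frame of dish between 0 and 0.0075 m and horizontal distance between cup_b and dish below 0.008 m and angle between cup_b's own z axis and vertical below 0.08 rad))), for 0.2 s.
2. the yellow cup stands inside that green cup (((horizontal distance between coil and cup_a above 0.04 m and z of cup_a in the frame of dish between 0 and 0.0075 m and horizontal distance between cup_a and dish below 0.008 m and angle between each of cup_a, small's own z axis and vertical below 0.08 rad and z of small in the frame of cup_a between 0 and 0.0075 m and horizontal distance between small and cup_a below 0.008 m) or (horizontal distance between coil and cup_b above 0.04 m and z of cup_b in the frame of dish between 0 and 0.0075 m and horizontal distance between cup_b and dish below 0.008 m and angle between each of cup_b, small's own z axis and vertical below 0.08 rad and z of small in the frame of cup_b between 0 and 0.0075 m and horizontal distance between small and cup_b below 0.008 m))), for 0.2 s.
3. the red cup stands inside the yellow cup (((horizontal distance between coil and cup_a above 0.04 m and z of cup_a in the frame of dish between 0 and 0.0075 m and horizontal distance between cup_a and dish below 0.008 m and angle between each of cup_a, small, slim's own z axis and vertical below 0.08 rad and z of small in the frame of cup_a between 0 and 0.0075 m and horizontal distance between small and cup_a below 0.008 m and z of slim in the frame of small between 0 and 0.0075 m and horizontal distance between slim and small below 0.008 m) or (horizontal distance between coil and cup_b above 0.04 m and z of cup_b in the frame of dish between 0 and 0.0075 m and horizontal distance between cup_b and dish below 0.008 m and angle between each of cup_b, small, slim's own z axis and vertical below 0.08 rad and z of small in the frame of cup_b between 0 and 0.0075 m and horizontal distance between small and cup_b below 0.008 m and z of slim in the frame of small between 0 and 0.0075 m and horizontal distance between slim and small below 0.008 m))), for 0.2 s.
At the end, for the whole second after the job is handed in: Empty green cup in the dish, yellow in green, red in yellow: each underside at most 7.5 mm above the one outside it, centred within 8 mm, upright within 0.08 rad; dish level within 0.06 rad, its underside below 6 mm; all cups at rest (under 0.02 m/s). The coil's cup is not in the nest (((horizontal distance between coil and cup_a above 0.04 m and z of cup_a in the frame of dish between 0 and 0.0075 m and horizontal distance between cup_a and dish below 0.008 m and angle between each of cup_a, small, slim's own z axis and vertical below 0.08 rad and z of small in the frame of cup_a between 0 and 0.0075 m and horizontal distance between small and cup_a below 0.008 m and z of slim in the frame of small between 0 and 0.0075 m and horizontal distance between slim and small below 0.008 m) or (horizontal distance between coil and cup_b above 0.04 m and z of cup_b in the frame of dish between 0 and 0.0075 m and horizontal distance between cup_b and dish below 0.008 m and angle between each of cup_b, small, slim's own z axis and vertical below 0.08 rad and z of small in the frame of cup_b between 0 and 0.0075 m and horizontal distance between small and cup_b below 0.008 m and z of slim in the frame of small between 0 and 0.0075 m and horizontal distance between slim and small below 0.008 m)) and angle between dish's own z axis and vertical below 0.06 rad and height (world z) of dish below 0.006 m and linear speed of each of dish, cup_a, cup_b, small, slim below 0.02 m/s); the robot touches nothing.
It fails at once if the coil is shifted more than 20 mm (its cup with it) or a green cup is tipped more than 0.35 rad (distance of coil from where it was at the start of the episode above 0.02 m or angle between any of cup_a, cup_b, coil's own z axis and vertical above 0.35 rad).
It fails at once if the solder spool or the multimeter is shifted more than 20 mm or the spool tipped more than 0.35 rad (distance of any of spool, meter from where it was at the start of the episode above 0.02 m or angle between spool's own z axis and vertical above 0.35 rad).
It fails at once if something pushes on the hot iron or its stand with more than 2 N (contact force between iron_stand and anything else above 2 N).
It fails at once if a cup is dropped or thrown: faster than 0.5 m/s with no finger on it (a drop of about 13 mm) ((contact force between cup_a and the fingers below 0.05 N and linear speed of cup_a above 0.5 m/s) or (contact force between cup_b and the fingers below 0.05 N and linear speed of cup_b above 0.5 m/s) or (contact force between small and the fingers below 0.05 N and linear speed of small above 0.5 m/s) or (contact force between slim and the fingers below 0.05 N and linear speed of slim above 0.5 m/s)).
It also fails if it takes over 72 s, if anything falls off the work surface, if the arm or the gripper's body presses on something with over 40 N, if the wrist force passes 120 N, or if a joint passes its speed limit or range.

### The arm

A 7-joint arm with a two-finger parallel gripper is mounted at the origin on the work surface. World frame = base frame: x ahead of the robot, y to its left, z up, the work surface at z = 0. Lengths are in m, angles in rad, forces in N, time in s.
With the tool pointing down it reaches from about 0.4 to 0.9 m from the base axis. Payload 5.5 kg.
Tool frame: the origin (TCP) lies at the very end of the fingers, on their centre line; the grasp point (between the pads) lies 19 mm behind it; z points along the fingers, y is the line along which they close (so a half turn about z gives the same grasp; the last joint's range is limited). The gripper opens to 92 mm and grips with 3 to 60 N. Pads are 19 mm wide; open, the fingers measure 130 mm over their backs; the gripper's body (75 mm by 190 mm) begins 47 mm behind the grasp point.
Start: joints at [-0.959, 0.501, -0.427, 1.55, 0.221, 1.138, -0.21], TCP at [0.222, 0.611, 0.227] pointing down, gripper open.
Joint ranges: [-2.88, 2.88], [-0.31, 2.03], [-1.54, 1.56], [0.2, 2.42], [-1.41, 4.55], [0.19, 2.02], [-2.57, 2.57]. Speed limits (rad/s): [2.57, 2.57, 3.14, 3.14, 3.14, 3.14, 3.14].

### API

Orientations are given as a unit quaternion [x, y, z, w].
In Python, from bench import manip gives the robot as it stands.
- The arm moves only by the shell command python3 -m crank 'ROWS' [FORCE]. ROWS is JSON, a list that holds one entry, the list of rows, each a list of 7 numbers: the shift along the tool's x, y, z in cm, then the turn, a rotation vector about the tool's x, y, z in rad, then the opening, from 0 (shut) to 1 (fully open). In form: [[[x, y, z, wx, wy, wz, gripper], ...]]. A call has 1 to 5 rows; each row shifts and turns the commanded pose from where the row before left it, along the tool's axes as they then stand; what a row does not reach is not made up. A row lasts 1/8 s, in which the tool goes at most 62.5 mm and 10.7 degrees, less where a joint would pass 70% of its speed; a pose out of reach is approached as far as the arm can. A call is refused whole if a number of a shift passes 6.25 or a number of a turn 0.188, either way. A call with a gripper value outside its range is refused whole. The fingers move at their own pace and stop on an object; FORCE is the grip in N (left out, the last holds). Time passes only in rows, so rows that do not move let the fingers close. It gives the time, the measured TCP pose, the force, the opening and the grip force at its end, in the units of the state.
- manip.read_state(): the state, without advancing time (a new reading comes with each control period).
- manip.read_camera(name): name is "side" or "top"; returns the picture (480x640x3 uint8, red, green, blue); there is no depth.
- manip.camera_model(name): a dict with "K" (3x3 intrinsics, pixels), "eye" and "orientation" of the camera in the world. Camera axes: x right, y down, z forward; pixel columns grow to the right and rows downward; lengths in m; the calibration is good to about 2 mm. A picture is of the moment at which its call begins. camera_model takes no time and is no camera call.
- manip.close_job(): hands the job in; it is judged then, once.
The state is a dict: "time_s": time; "q": joint angles; "dq": joint speeds; "tau": joint torques, N m; "eef_pos": TCP position; "ee_rot": TCP orientation; "ft_force": force on the tool from outside, world axes, zero at the start; "torque": the same for the moment, N m; "finger_gap": finger opening in m; "grasp_force": force on a finger pad.
Only numpy, scipy, OpenCV 4.12 (cv2) and the standard library are available. Lean on these libraries where they do the work, as an engineer would, in place of code of your own. Each camera call takes 0.05 s, during which the arm holds its last target. There are 200 camera calls.

## Working session

There is one attempt and no reset: what is moved stays moved. The work goes in short steps, Python scripts to look and compute and a shell command to move; the robot and the scene stay as the last step left them, time stands still between calls to the robot, and variables do not carry over. Pictures are saved under pics/ and viewed, at most 10 in all, crops included, and the job is handed in when it is done.

```bash
mkdir -p pics; ls; python3 - <<'E'
from bench import manip
import cv2,numpy as np
for n in("top","side"):
    cv2.imwrite(f"pics/{n}0.png",manip.read_camera(n)[:,:,::-1]); m=manip.camera_model(n); print(n,m)
s=manip.read_state(); print(s["time_s"],s["eef_pos"],s["ee_rot"],s["finger_gap"])
E
```

```text
pics
top {'K': array([[553.28081523,   0.        , 309.7776084 ],
       [  0.        , 553.28081523, 240.58281617],
       [  0.        ,   0.        ,   1.        ]]), 'eye': array([0.48657082, 0.00871977, 1.01058263]), 'orientation': array([-0.69868282,  0.71432264, -0.02491084,  0.03106352])}
side {'K': array([[515.91252494,   0.        , 317.85086602],
       [  0.        , 515.91252494, 244.59083801],
       [  0.        ,   0.        ,   1.        ]]), 'eye': array([0.296648  , 0.65846025, 0.7211547 ]), 'orientation': array([-0.19667643,  0.90093718, -0.37967988,  0.07398489])}
0.1 [0.22201076 0.61025796 0.22580387] [ 1.73514430e-01  9.84830949e-01 -8.47366613e-04 -1.63424163e-04] 0.09177885322554721
```

View pics/top0.png

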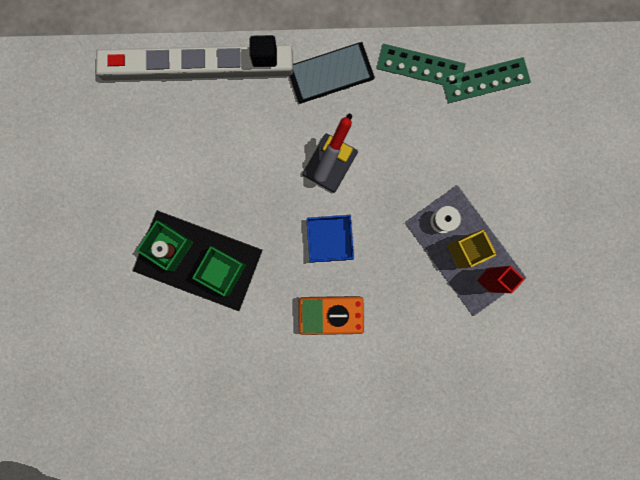

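View pics/side0.png

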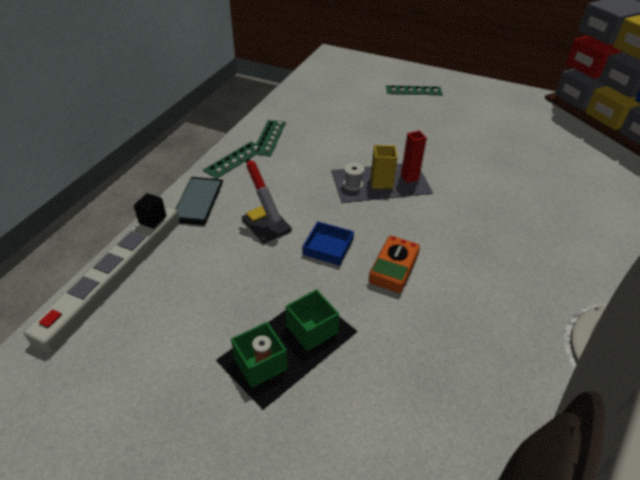

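The top view shows the coil (white disc at 160,249) in the left green cup. The empty green cup is at (218,271), the dish at (330,239), yellow at (477,248), red at (511,279) and the spool at (447,218). The iron, with its tip at (349,117), is beyond the dish, and the meter is at (331,315). The side view agrees with this layout. Next I'll fit poses from the outlines.

```bash
cat > fit.py <<'E'
from bench import manip
import cv2,numpy as np
from scipy.optimize import minimize
from scipy.spatial.transform import Rotation as R
CAM={n:manip.camera_model(n) for n in("top","side")}
HUE={"g":(45,80),"b":(105,130),"y":(20,32),"r":(172,188)}
def proj(n,P):
    m=CAM[n]; p=R.from_quat(m["orientation"]).inv().apply(np.asarray(P,float)-m["eye"])@m["K"].T
    return p[:,:2]/p[:,2:]
def ray(n,uv,z):
    m=CAM[n]; d=R.from_quat(m["orientation"]).apply(np.linalg.inv(m["K"])@[*uv,1]); t=(z-m["eye"][2])/d[2]
    return m["eye"]+t*d
def box(p,w,z0,h):
    c,s=np.cos(p[2]),np.sin(p[2]); q=np.array([[1,1],[1,-1],[-1,-1],[-1,1]])*w/2@np.array([[c,s],[-s,c]])+p[:2]
    return np.vstack([np.c_[q,np.full(4,z)] for z in(z0,z0+h)])
def hull(n,p,w,z0,h): return cv2.convexHull(proj(n,box(p,w,z0,h)).astype(np.float32))
def mask(img,col):
    H,S,V=cv2.split(cv2.cvtColor(img,cv2.COLOR_RGB2HSV)); a,b=HUE[col]
    hm=(H>=a)&(H<=b) if b<180 else (H>=a)|(H<=b-180)
    return (hm&(S>110)&(V>25)).astype(np.uint8)
def fit(imgs,col,uv,w,z0,h,yaw0,overlay=None):
    g=ray("top",uv,z0+h); p0=np.array([g[0],g[1],yaw0]); T={}
    for n,im in imgs.items():
        c,_=cv2.findContours(mask(im,col),cv2.RETR_EXTERNAL,cv2.CHAIN_APPROX_NONE)
        t=proj(n,[[g[0],g[1],z0+h*.7]])[0]
        c=[k for k in c if cv2.contourArea(k)>40]
        k=max(c,key=lambda k:cv2.pointPolygonTest(k,tuple(map(float,t)),True))
        T[n]=cv2.convexHull(k).astype(np.float32)
    def cost(p,ns=T):
        s=0
        for n in ns:
            q=hull(n,p,w,z0,h); i=cv2.intersectConvexConvex(q,T[n])[0]
            s+=1-i/(cv2.contourArea(q)+cv2.contourArea(T[n])-i)
        return s
    def go(ns):
        return min((minimize(cost,p0+[0,0,d],args=(ns,),method="Nelder-Mead",options=dict(initial_simplex=p0+[0,0,d]+np.array([[0,0,0],[.01,0,0],[0,.01,0],[0,0,.2]]),xatol=1e-5,fatol=1e-6)) for d in(-.25,0,.25)),key=lambda r:r.fun)
    r=go(list(T))
    if overlay:
        for n in T: cv2.polylines(overlay[n],[np.int32(hull(n,r.x,w,z0,h)*16)],True,(255,255,255),1,cv2.LINE_AA,4)
    return r.x,r.fun,{n:np.round(go([n]).x,4) for n in T}
E
python3 - <<'E'
from fit import *
I={n:cv2.cvtColor(cv2.imread(f"pics/{n}0.png"),cv2.COLOR_BGR2RGB) for n in("top","side")}
O={n:I[n].copy() for n in I}
for nm,a in dict(dish=("b",(330,239),.08,0,.024,0),empty=("g",(218,271),.064,.003,.054,-.3),full=("g",(164,246),.064,.003,.054,-.3),yellow=("y",(477,248),.048,.003,.084,.5),red=("r",(511,279),.032,.003,.114,.6)).items():
    x,f,d=fit(I,*a,O); print(nm,x.round(4),round(f,3),d)
print("spool",ray("top",(447.5,218),.048),"irontip",ray("top",(349,117),.138),"meter",ray("top",(331,315),.038))
im=np.hstack([cv2.resize(O["top"][180:330,120:540],(800,286)),]); im2=cv2.resize(O["side"][120:420,200:480],(560,600))[:, :]
cv2.imwrite("pics/ov.png",np.vstack([im,np.pad(cv2.resize(im2,(293,314)),((0,0),(0,507),(0,0)))])[:,:,::-1])
E
```

```text
dish [ 0.5695 -0.0193  0.0592] 0.13 {'top': array([ 0.569 , -0.0194,  0.0579]), 'side': array([ 0.5678, -0.0183,  0.132 ])}
empty [ 0.5133  0.178  -0.5316] 0.097 {'top': array([ 0.5139,  0.178 , -0.5281]), 'side': array([ 0.512 ,  0.1792, -0.5842])}
full [ 0.5598  0.2738 -0.602 ] 0.094 {'top': array([ 0.5608,  0.274 , -0.5881]), 'side': array([ 0.5584,  0.2739, -0.6066])}
yellow [ 0.5411 -0.2629  0.3861] 0.12 {'top': array([ 0.5414, -0.263 ,  0.3925]), 'side': array([ 0.5391, -0.2598,  0.3431])}
red [ 0.4881 -0.3056  0.6278] 0.163 {'top': array([ 0.4888, -0.3058,  0.7488]), 'side': array([ 0.4864, -0.3018,  0.4971])}
spool [ 0.59718372 -0.22511258  0.048     ] irontip [ 0.75395274 -0.0518934   0.138     ] meter [ 0.43282465 -0.01782785  0.038     ]
```

View pics/ov.png

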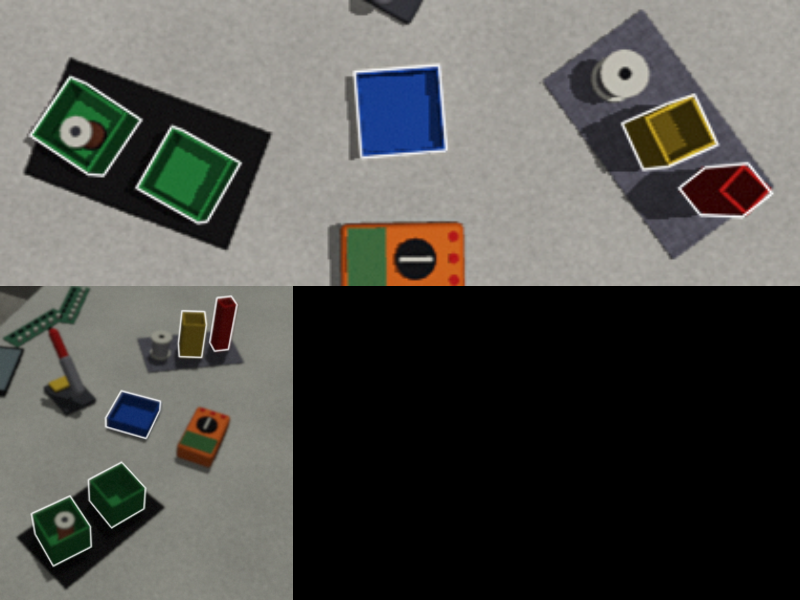

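The overlaid outlines match the objects in both views. Next I'll write a helper that converts a goal into tool-frame shifts, and start turning the wrist.

```bash
cat > plan.py <<'E'
# plan.py x y z heading_deg(of tool y): remaining turn, then the shift in tool axes after that turn
import sys; from bench import manip; import numpy as np
from scipy.spatial.transform import Rotation as R
s=manip.read_state(); M=R.from_quat(s["ee_rot"]); m=M.as_matrix(); h=np.degrees(np.arctan2(m[1,1],m[0,1]))
x,y,z,hd=map(float,sys.argv[1:5]); d=(hd-h+180)%360-180
G=R.from_euler("z",hd+90,degrees=True)*R.from_euler("x",np.pi) # tool y heading, z down
G=R.from_matrix(np.c_[[np.cos(np.radians(hd+90)),np.sin(np.radians(hd+90)),0],[np.cos(np.radians(hd)),np.sin(np.radians(hd)),0],[0,0,-1]])
print("t",round(s["time_s"],2),"pos",np.round(s["eef_pos"],4),"head",round(h,1),"turn",(M.inv()*G).as_rotvec().round(3),"shift_cm",(100*G.inv().apply(np.array([x,y,z])-s["eef_pos"])).round(2),"gap",round(s["finger_gap"],4),"grip",s["grasp_force"],"ft",np.round(s["ft_force"],1),"q",np.round(s["q"],2))
E
python3 plan.py .5133 .178 .15 -30.5
python3 -m crank '[[[0,0,0,0,0,0.175,1],[0,0,0,0,0,0.175,1],[0,0,0,0,0,0.175,1],[0,0,0,0,0,0.175,1],[0,0,0,0,0,0.175,1]]]' 20
python3 -m crank '[[[0,0,0,0,0,0.175,1],[0,0,0,0,0,0.175,1],[0,0,0,0,0,0.175,1],[0,0,0,0,0,0.175,1],[0,0,0,0,0,0.175,1]]]'
python3 plan.py .5133 .178 .15 -30.5
```

```text
t 0.1 pos [0.222  0.6103 0.2258] head 70.0 turn [-1.000e-03  1.000e-03  1.754e+00] shift_cm [-22.46  47.04   7.58] gap 0.0918 grip 0.0 ft [-0.1 -0.1  0.2] q [-0.96  0.5  -0.43  1.55  0.22  1.14 -0.21]
time_s: 0.72
eef_pos: [0.2219, 0.6105, 0.2261]
ee_rot: [0.577, 0.817, -0.001, 0.0]
ft_force: [-0.2, 0.3, 0.2]
finger_gap: 0.0919
grasp_force: 0.0
time_s: 1.35
eef_pos: [0.2219, 0.6105, 0.2261]
ee_rot: [0.869, 0.496, -0.0, 0.0]
ft_force: [0.6, 0.4, -0.0]
finger_gap: 0.0923
grasp_force: 0.0
t 1.35 pos [0.2219 0.6105 0.2261] head -30.6 turn [ 0.     0.001 -0.001] shift_cm [-22.47  47.05   7.61] gap 0.0923 grip 0.0 ft [ 0.6  0.4 -0. ] q [-1.21  0.47 -0.07  1.56  0.03  1.12 -1.82]
```

```bash
python3 -m crank '[[[-2.25,4.7,0,0,0,0,1],[-2.25,4.7,0,0,0,0,1],[-2.25,4.7,0,0,0,0,1],[-2.25,4.7,0,0,0,0,1],[-2.25,4.7,0,0,0,0,1]]]' >/dev/null
python3 -m crank '[[[-2.25,4.7,0,0,0,0,1],[-2.25,4.7,0,0,0,0,1],[-2.25,4.7,0,0,0,0,1],[-2.25,4.7,0,0,0,0,1],[-2.25,4.7,0,0,0,0,1]]]'
python3 plan.py .5133 .178 .15 -30.5
```

```text
time_s: 2.6
eef_pos: [0.5152, 0.1783, 0.2265]
ee_rot: [0.867, 0.498, -0.0, -0.0]
ft_force: [0.4, 0.6, 0.7]
finger_gap: 0.0918
grasp_force: 0.0
t 2.6 pos [0.5152 0.1783 0.2265] head -30.2 turn [-0.     0.     0.005] shift_cm [-0.12 -0.15  7.65] gap 0.0918 grip 0.0 ft [0.4 0.6 0.7] q [-0.52  0.28  0.16  1.83 -0.05  1.03 -0.86]
```

```bash
python3 -m crank '[[[-0.12,-0.15,4,0,0,0.005,1],[0,0,4,0,0,0,1],[0,0,2.5,0,0,0,1],[0,0,0,0,0,0,1]]]' >/dev/null
python3 plan.py .5133 .178 .033 -30.5
```

```text
t 3.1 pos [0.5108 0.1787 0.1195] head -30.5 turn [-0.003  0.004 -0.001] shift_cm [0.07 0.25 8.65] gap 0.0921 grip 0.0 ft [ 0.  -0.  -0.1] q [-0.5   0.42  0.15  1.93 -0.08  0.81 -0.85]
```

```bash
python3 -m crank '[[[0.07,0.25,3,0,0,0,1],[0,0,3,0,0,0,1],[0,0,2.6,0,0,0,1],[0,0,0,0,0,0,1]]]' >/dev/null
python3 plan.py .5133 .178 .033 -30.5
```

```text
t 3.6 pos [0.5145 0.1786 0.0352] head -30.5 turn [-0.002  0.002 -0.   ] shift_cm [-0.11 -0.07  0.22] gap 0.0921 grip 0.0 ft [-0.5 -0.5 -0.1] q [-0.48  0.55  0.12  1.96 -0.11  0.64 -0.82]
```

```bash
python3 -m crank '[[[-0.1,-0.07,0.2,0,0,0,1],[0,0,0,0,0,0,0],[0,0,0,0,0,0,0],[0,0,0,0,0,0,0],[0,0,0,0,0,0,0]]]' 15
python3 -m crank '[[[0,0,0,0,0,0,0],[0,0,0,0,0,0,0]]]'
python3 plan.py .5133 .178 .033 -30.5
```

```text
time_s: 4.22
eef_pos: [0.5145, 0.1784, 0.0342]
ee_rot: [0.868, 0.496, 0.0, -0.0]
ft_force: [-1.6, 0.2, 4.0]
finger_gap: 0.064
grasp_force: 15.0
time_s: 4.47
eef_pos: [0.5145, 0.1784, 0.0342]
ee_rot: [0.868, 0.496, 0.0, -0.0]
ft_force: [-1.2, -0.4, 6.1]
finger_gap: 0.064
grasp_force: 15.0
t 4.47 pos [0.5145 0.1784 0.0342] head -30.5 turn [ 0.    -0.    -0.001] shift_cm [-0.1  -0.08  0.12] gap 0.064 grip 14.990248382091522 ft [-1.2 -0.4  6.1] q [-0.48  0.55  0.12  1.96 -0.11  0.63 -0.82]
```

```bash
python3 -m crank '[[[0,0,-1,0,0,0,0],[0,0,-3,0,0,0,0],[0,0,-4,0,0,0,0],[0,0,-2,0,0,0,0],[0,0,0,0,0,0,0]]]' >/dev/null
python3 -m crank '[[[0,0,0,0,0,0.163,0],[0,0,0,0,0,0.163,0],[0,0,0,0,0,0.163,0],[0,0,0,0,0,0.163,0],[0,0,0,0,0,0.163,0]]]' >/dev/null
python3 -m crank '[[[0,0,0,0,0,0.163,0],[0,0,0,0,0,0,0]]]' >/dev/null
python3 plan.py .5705 -.0193 .1 -86.6
```

```text
t 5.97 pos [0.5133 0.1779 0.1324] head -86.5 turn [0.001 0.002 0.002] shift_cm [ 4.54 20.03  3.24] gap 0.0641 grip 14.990056157112122 ft [ 0.7 -0.5 -1.3] q [-0.68  0.41  0.37  1.92 -0.19  0.84 -1.72]
```

```bash
python3 -m crank '[[[0.9,4,0,0,0,0,0],[0.9,4,0,0,0,0,0],[0.9,4,0,0,0,0,0],[0.9,4,0,0,0,0,0],[0.9,4,0,0,0,0,0]]]' >/dev/null
python3 -m crank '[[[0,0,2,0,0,0,0],[0,0,0,0,0,0,0],[0,0,0,0,0,0,0]]]' >/dev/null
python3 plan.py .5705 -.0193 .07 -86.6
python3 - <<'E'
from fit import *
for n in("top","side"): cv2.imwrite(f"pics/{n}1.png",manip.read_camera(n)[:,:,::-1])
a=cv2.imread("pics/top1.png")[150:330,180:480];b=cv2.imread("pics/side1.png")[180:360,240:400]
cv2.imwrite("pics/m1.png",np.hstack([cv2.resize(a,(500,300)),cv2.resize(b,(267,300))]))
E
```

```text
t 6.97 pos [ 0.5708 -0.0179  0.1135] head -86.4 turn [-0.     0.001  0.003] shift_cm [-0.04  0.14  4.35] gap 0.0637 grip 14.989017248153687 ft [-0.   0.1 -0.6] q [-0.33  0.49  0.4   1.87 -0.25  0.83 -1.31]
```

View pics/m1.png

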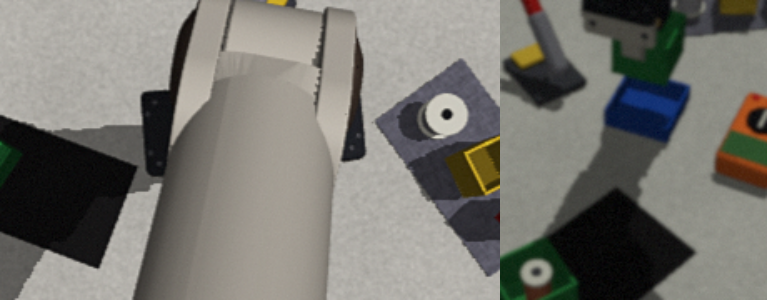

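The top view is blocked by the arm. The side crop shows the green cup held upright above the dish, and the coil cup hasn't moved. Now I'll lower it.

```bash
python3 -m crank '[[[-0.04,0.14,2,0,0,0.003,0],[0,0,2,0,0,0,0],[0,0,1.3,0,0,0,0],[0,0,0,0,0,0,0],[0,0,0,0,0,0,0]]]' >/dev/null
python3 plan.py .5705 -.0193 .0347 -86.6
```

```text
t 7.7 pos [ 0.5712 -0.0202  0.061 ] head -86.7 turn [ 0.    -0.    -0.002] shift_cm [-0.07 -0.09  2.63] gap 0.0639 grip 14.988981485366821 ft [ 0.1 -0.5 -1.6] q [-0.3   0.57  0.37  1.89 -0.29  0.73 -1.28]
```

```bash
python3 -m crank '[[[-0.07,-0.09,0.8,0,0,0,0],[0,0,0.7,0,0,0,0],[0,0,0.5,0,0,0,0],[0,0,0,0,0,0,0]]]'
python3 -m crank '[[[0,0,0.3,0,0,0,0],[0,0,0.2,0,0,0,0],[0,0,0,0,0,0,0]]]'
python3 plan.py .5705 -.0193 .0347 -86.6
```

```text
time_s: 8.2
eef_pos: [0.5696, -0.0193, 0.0401]
ee_rot: [1.0, 0.028, -0.001, 0.0]
ft_force: [-0.1, -0.2, -0.4]
finger_gap: 0.0639
grasp_force: 15.0
time_s: 8.57
eef_pos: [0.5699, -0.0192, 0.0356]
ee_rot: [1.0, 0.028, -0.0, -0.0]
ft_force: [0.3, 0.1, -0.8]
finger_gap: 0.0639
grasp_force: 15.0
t 8.57 pos [ 0.5699 -0.0192  0.0356] head -86.7 turn [-0.     0.    -0.003] shift_cm [0.06 0.01 0.09] gap 0.0639 grip 14.98902976512909 ft [ 0.3  0.1 -0.8] q [-0.28  0.61  0.35  1.9  -0.31  0.69 -1.26]
```

```bash
python3 -m crank '[[[0,0,0.15,0,0,0,0],[0,0,0.05,0,0,0,0],[0,0,0,0,0,0,0]]]'
```

```text
time_s: 8.95
eef_pos: [0.5703, -0.0193, 0.0347]
ee_rot: [1.0, 0.028, 0.0, -0.0]
ft_force: [-1.8, 0.3, 7.7]
finger_gap: 0.0641
grasp_force: 15.0
```

The 7.7 N contact comes exactly at the expected height, so the cup is seated. I'll release it and rise.

```bash
python3 -m crank '[[[0,0,0,0,0,0,0.85],[0,0,0,0,0,0,1],[0,0,0,0,0,0,1],[0,0,-2,0,0,0,1],[0,0,-4,0,0,0,1]]]' >/dev/null
python3 -m crank '[[[0,0,-5,0,0,0,1],[0,0,-5,0,0,0,1],[0,0,0,0,0,0,1]]]' >/dev/null
python3 plan.py .5411 -.2629 .2 -68
```

```text
t 9.95 pos [ 0.5736 -0.0197  0.1997] head -86.8 turn [ 0.001 -0.01  -0.328] shift_cm [-12.13  21.33  -0.03] gap 0.0919 grip 0.0 ft [-0.   0.2 -0.8] q [-0.36  0.38  0.44  1.81 -0.19  0.99 -1.36]
```

```bash
python3 -m crank '[[[0,0,0,0,-0.01,-0.164,1],[0,0,0,0,0,-0.164,1]]]' >/dev/null
python3 -m crank '[[[-2.4,4.2,0,0,0,0,1],[-2.4,4.2,0,0,0,0,1],[-2.4,4.2,0,0,0,0,1],[-2.4,4.2,0,0,0,0,1],[-2.4,4.2,0,0,0,0,1]]]' >/dev/null
python3 -m crank '[[[0,0,0,0,0,0,1],[0,0,0,0,0,0,1]]]' >/dev/null
python3 plan.py .5411 -.2629 .12 -68
python3 - <<'E'
from fit import *
I={n:manip.read_camera(n) for n in("top","side")}
for n in I: cv2.imwrite(f"pics/{n}2.png",I[n][:,:,::-1])
O={n:I[n].copy() for n in I}
# green cup: only parts above the dish are seen, model z 24..57.5 mm
p=ray("top",(330,239),.0575)
for nm,a in dict(dish=("b",(330,239),.08,0,.024,0.06),green=("g",(330,239),.064,.024,.0335,.06)).items():
    x,f,d=fit(I,*a,O); print(nm,x.round(4),round(f,3),d)
a=O["top"][180:300,270:390];b=O["side"][200:280,290:370]
cv2.imwrite("pics/m2.png",np.hstack([cv2.resize(a,(400,400)),cv2.resize(b,(400,400))])[:,:,::-1])
E
```

```text
t 11.07 pos [ 0.5373 -0.2584  0.1941] head -68.0 turn [-0.004  0.01   0.   ] shift_cm [0.18 0.55 7.41] gap 0.0918 grip 0.0 ft [ 0.3  0.4 -0.6] q [ 0.06  0.44  0.44  1.74 -0.21  1.02 -0.61]
dish [ 0.5691 -0.0196  0.0619] 0.356 {'top': array([ 0.5691, -0.0194,  0.0617]), 'side': array([ 0.5673, -0.0188,  0.1107])}
green [ 0.5679 -0.017   0.0564] 0.177 {'top': array([ 0.5682, -0.0175,  0.0683]), 'side': array([ 0.5645, -0.0145,  0.1341])}
```

View pics/m2.png

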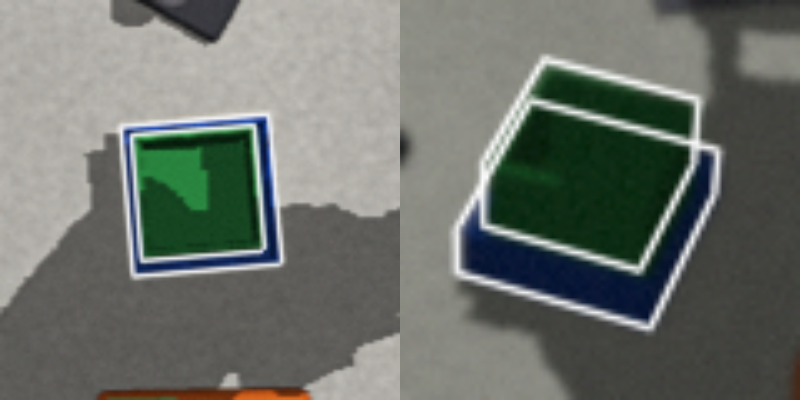

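The green cup sits level inside the dish (top crop 130–265, 125–260). Now the yellow cup.

```bash
python3 -m crank '[[[0.18,0.55,3,0,0.01,0,1],[0,0,4,0,0,0,1],[0,0,0.4,0,0,0,1],[0,0,0,0,0,0,1],[0,0,0,0,0,0,1]]]' >/dev/null
python3 plan.py .5411 -.2629 .061 -68
```

```text
t 11.8 pos [ 0.5424 -0.2635  0.1221] head -67.9 turn [-0.001 -0.002  0.001] shift_cm [-0.1  -0.1   6.11] gap 0.0918 grip 0.0 ft [-0.3  0.1  0.4] q [ 0.1   0.53  0.41  1.78 -0.27  0.88 -0.56]
```

```bash
python3 -m crank '[[[-0.1,-0.1,2.5,0,0,0,1],[0,0,2.5,0,0,0,1],[0,0,1.1,0,0,0,1],[0,0,0,0,0,0,1],[0,0,0,0,0,0,1]]]' >/dev/null
python3 plan.py .5411 -.2629 .061 -68
python3 -m crank '[[[0,0,0,0,0,0,0],[0,0,0,0,0,0,0],[0,0,0,0,0,0,0],[0,0,0,0,0,0,0],[0,0,0,0,0,0,0]]]' 15
python3 -m crank '[[[0,0,0,0,0,0,0],[0,0,0,0,0,0,0]]]' >/dev/null
python3 plan.py .5411 -.2629 .061 -68
```

```text
t 12.43 pos [ 0.5406 -0.2631  0.0605] head -68.0 turn [-0.001 -0.002  0.001] shift_cm [ 0.05 -0.   -0.05] gap 0.0916 grip 0.0 ft [ 0.1 -1.4  0.5] q [ 0.13  0.61  0.38  1.82 -0.31  0.77 -0.52]
time_s: 13.05
eef_pos: [0.5398, -0.2628, 0.0594]
ee_rot: [0.982, 0.191, -0.0, -0.001]
ft_force: [0.2, -0.5, -0.4]
finger_gap: 0.0488
grasp_force: 14.8
t 13.3 pos [ 0.5398 -0.2627  0.0593] head -68.0 turn [-0.002 -0.     0.001] shift_cm [ 0.11  0.07 -0.17] gap 0.0488 grip 14.780254662036896 ft [0.7 0.2 0.4] q [ 0.13  0.62  0.37  1.82 -0.31  0.77 -0.52]
```

```bash
python3 -m crank '[[[0,0,-1,0,0,0,0],[0,0,-3,0,0,0,0],[0,0,-4,0,0,0,0],[0,0,-3.5,0,0,0,0],[0,0,0,0,0,0,0]]]' >/dev/null
python3 -m crank '[[[0,0,0,0,0,0.163,0],[0,0,0,0,0,0.163,0],[0,0,0,0,0,0,0]]]' >/dev/null
python3 plan.py .5676 -.0185 .15 -86.6
```

```text
t 14.3 pos [ 0.5391 -0.2623  0.1734] head -86.5 turn [-0.003  0.002  0.001] shift_cm [  4.29 -24.17   2.34] gap 0.0485 grip 14.771138727664948 ft [-0.1  0.6 -1.1] q [ 0.02  0.48  0.51  1.76 -0.27  0.99 -0.87]
```

```bash
python3 -m crank '[[[0.86,-4.8,0,0,0,0,0],[0.86,-4.8,0,0,0,0,0],[0.86,-4.8,0,0,0,0,0],[0.86,-4.8,0,0,0,0,0],[0.86,-4.8,0,0,0,0,0]]]' >/dev/null
python3 -m crank '[[[0,0,2,0,0,0,0],[0,0,0,0,0,0,0],[0,0,0,0,0,0,0]]]' >/dev/null
python3 plan.py .5676 -.0185 .126 -86.6
```

```text
t 15.3 pos [ 0.5685 -0.0219  0.155 ] head -86.6 turn [-0.002  0.001 -0.001] shift_cm [-0.07 -0.34  2.9 ] gap 0.0488 grip 14.770364910364151 ft [ 0.   1.  -1.7] q [-0.37  0.44  0.46  1.85 -0.24  0.91 -1.31]
```

```bash
python3 -m crank '[[[-0.07,-0.34,2,0,0,0,0],[0,0,0.7,0,0,0,0],[0,0,0,0,0,0,0],[0,0,0,0,0,0,0]]]' >/dev/null
python3 plan.py .5676 -.0185 .0633 -86.6
python3 - <<'E'
from fit import *
im=manip.read_camera("side")
for p,c,w,z,h in(((.5687,-.0185,.059),(255,255,255),.064,.0035,.054),):
    cv2.polylines(im,[np.int32(hull("side",p,w,z,h)*16)],True,c,1,cv2.LINE_AA,4)
z=manip.read_state()["eef_pos"][2]-.0563
cv2.polylines(im,[np.int32(proj("side",box((.5687,-.0185,.059),.048,z,.084)[:4])*16)],True,(255,0,255),1,cv2.LINE_AA,4)
cv2.imwrite("pics/m3.png",cv2.resize(im[160:300,260:400],(560,560))[:,:,::-1])
E
```

```text
t 15.8 pos [ 0.5683 -0.0178  0.1286] head -86.7 turn [-0.002 -0.001 -0.001] shift_cm [-0.07  0.06  6.53] gap 0.0486 grip 14.770276844501495 ft [ 0.1 -0.2 -1.4] q [-0.36  0.47  0.44  1.87 -0.26  0.86 -1.3 ]
```

View pics/m3.png

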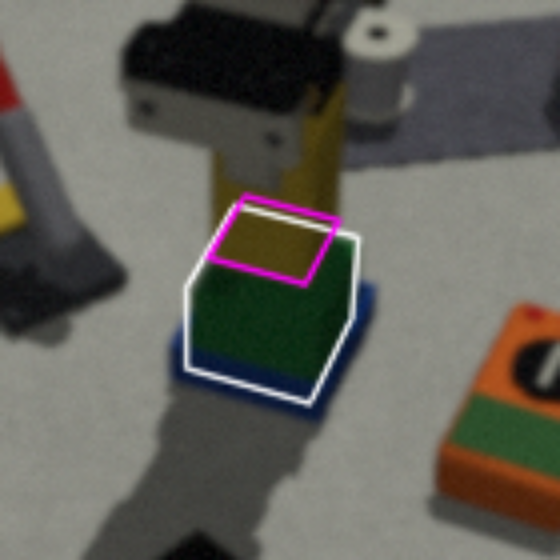

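The yellow cup hangs upright over the green cup, and its predicted base (magenta) falls within the opening. I'll lower it in steps and watch the force.

```bash
python3 -m crank '[[[-0.07,0.06,0.8,0,0,0,0],[0,0,0.8,0,0,0,0],[0,0,0.6,0,0,0,0],[0,0,0,0,0,0,0],[0,0,0,0,0,0,0]]]'
python3 plan.py .5676 -.0185 .0633 -86.6
```

```text
time_s: 16.48
eef_pos: [0.5671, -0.0179, 0.1059]
ee_rot: [1.0, 0.029, -0.0, -0.001]
ft_force: [-0.5, -0.0, -0.4]
finger_gap: 0.0481
grasp_force: 14.8
t 16.48 pos [ 0.5671 -0.0179  0.1059] head -86.6 turn [-0.002  0.001 -0.001] shift_cm [0.04 0.06 4.26] gap 0.0481 grip 14.770297855138779 ft [-0.5 -0.  -0.4] q [-0.35  0.5   0.43  1.88 -0.28  0.82 -1.29]
```

```bash
python3 -m crank '[[[0.04,0.06,0.8,0,0,0,0],[0,0,0.8,0,0,0,0],[0,0,0.6,0,0,0,0],[0,0,0,0,0,0,0],[0,0,0,0,0,0,0]]]'
python3 plan.py .5676 -.0185 .0633 -86.6
```

```text
time_s: 17.1
eef_pos: [0.5675, -0.0185, 0.0839]
ee_rot: [1.0, 0.029, -0.0, -0.001]
ft_force: [-0.3, -0.1, -0.4]
finger_gap: 0.0486
grasp_force: 14.8
t 17.1 pos [ 0.5675 -0.0185  0.0839] head -86.6 turn [-0.002  0.    -0.001] shift_cm [0.01 0.   2.06] gap 0.0486 grip 14.770243763923645 ft [-0.3 -0.1 -0.4] q [-0.33  0.53  0.41  1.89 -0.3   0.78 -1.27]
```

```bash
python3 -m crank '[[[0,0,0.7,0,0,0,0],[0,0,0.6,0,0,0,0],[0,0,0.3,0,0,0,0],[0,0,0.2,0,0,0,0],[0,0,0,0,0,0,0]]]'
python3 -m crank '[[[0,0,0.2,0,0,0,0],[0,0,0.1,0,0,0,0],[0,0,0,0,0,0,0]]]'
```

```text
time_s: 17.73
eef_pos: [0.5674, -0.0184, 0.0657]
ee_rot: [1.0, 0.029, -0.0, -0.001]
ft_force: [-0.4, -0.2, -1.2]
finger_gap: 0.0486
grasp_force: 14.8
time_s: 18.1
eef_pos: [0.5677, -0.0185, 0.0632]
ee_rot: [1.0, 0.029, -0.0, -0.001]
ft_force: [-0.2, -0.2, 1.6]
finger_gap: 0.0486
grasp_force: 14.8
```

Contact is at the expected 63.2 mm, so I'll press slightly, release, rise and look.

```bash
python3 -m crank '[[[0,0,0.05,0,0,0,0],[0,0,0,0,0,0,0.7],[0,0,0,0,0,0,1],[0,0,0,0,0,0,1],[0,0,-2,0,0,0,1]]]' >/dev/null
python3 -m crank '[[[0,0,-5,0,0,0,1],[0,0,-5,0,0,0,1],[0,0,-4,0,0,0,1],[0,0,-2,0,0,0,1],[0,0,0,0,0,0,1]]]' >/dev/null
python3 plan.py .4881 -.3056 .24 -54
```

```text
t 19.35 pos [ 0.569  -0.0189  0.2454] head -86.6 turn [-0.001 -0.005 -0.57 ] shift_cm [-23.39  18.44   0.54] gap 0.092 grip 0.0 ft [ 0.2 -0.4  0.3] q [-0.41  0.33  0.49  1.77 -0.18  1.09 -1.37]
```

```bash
python3 -m crank '[[[0,0,0,0,0,-0.142,1],[0,0,0,0,0,-0.142,1],[0,0,0,0,0,-0.142,1],[0,0,0,0,0,-0.142,1]]]' >/dev/null
python3 -m crank '[[[-3.9,3.1,0,0,0,0,1],[-3.9,3.1,0,0,0,0,1],[-3.9,3.1,0,0,0,0,1],[-3.9,3.1,0,0,0,0,1]]]' >/dev/null
python3 plan.py .4881 -.3056 .15 -54
python3 - <<'E'
from fit import *
I={n:manip.read_camera(n) for n in("top","side")}
for n in I: cv2.imwrite(f"pics/{n}4.png",I[n][:,:,::-1])
O={n:I[n].copy() for n in I}
u=proj("top",[[.5687,-.0185,.091]])[0]
for nm,a in dict(yellow=("y",u,.048,.0575,.0335,.06),).items():
    x,f,d=fit(I,*a,O); print(nm,x.round(4),round(f,3),d)
for n in O: cv2.polylines(O[n],[np.int32(hull(n,(.488,-.3056,.628),.032,.003,.114)*16)],True,(255,255,255),1,cv2.LINE_AA,4)
a=O["top"][170:310,270:410];b=O["side"][100:300,270:470]
cv2.imwrite("pics/m4.png",np.hstack([cv2.resize(a,(400,400)),cv2.resize(b,(400,400))])[:,:,::-1])
E
```

```text
t 20.35 pos [ 0.5126 -0.2119  0.241 ] head -54.1 turn [-0.004  0.    -0.001] shift_cm [-7.49  6.14  9.1 ] gap 0.0918 grip 0.0 ft [ 0.3 -0.5  0.1] q [-0.05  0.31  0.48  1.8  -0.16  1.07 -0.45]
yellow [ 0.5666 -0.0183  0.0983] 0.193 {'top': array([ 0.5677, -0.0185,  0.0791]), 'side': array([ 0.565 , -0.0138,  0.1468])}
```

View pics/m4.png

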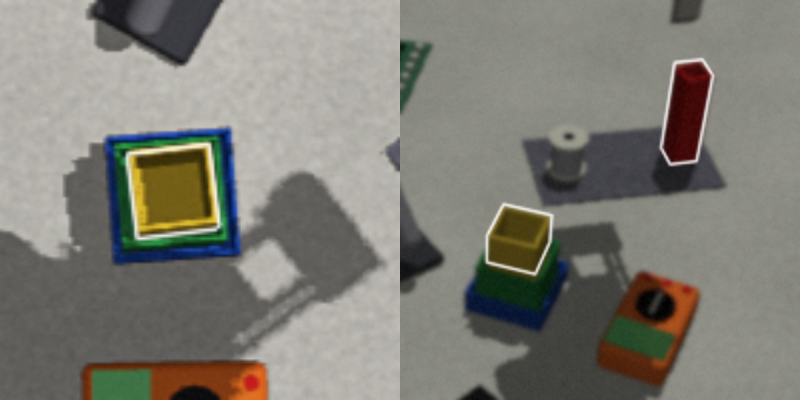

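The yellow cup is seated inside the green one (top crop 130–218, 145–238), and the red cup is untouched. Now the red cup.

```bash
python3 -m crank '[[[-3.7,3,0,0,0,0,1],[-3.7,3,0,0,0,0,1],[0,0,4.5,0,0,0,1],[0,0,4,0,0,0,1],[0,0,0,0,0,0,1]]]' >/dev/null
python3 -m crank '[[[0,0,0,0,0,0,1]]]' >/dev/null
python3 plan.py .4881 -.3056 .091 -54
```

```text
t 21.2 pos [ 0.4896 -0.3026  0.1576] head -54.1 turn [-0.002 -0.001 -0.001] shift_cm [-0.3   0.15  6.66] gap 0.0914 grip 0.0 ft [ 0.5 -0.2 -0.3] q [ 0.13  0.45  0.48  1.83 -0.26  0.93 -0.21]
```

```bash
python3 -m crank '[[[-0.3,0.15,0.5,0,0,0,1],[0,0,2.5,0,0,0,1],[0,0,2.5,0,0,0,1],[0,0,1.1,0,0,0,1],[0,0,0,0,0,0,1]]]' >/dev/null
python3 -m crank '[[[0,0,0,0,0,0,1]]]' >/dev/null
python3 plan.py .4881 -.3056 .091 -54
```

```text
t 21.95 pos [ 0.4883 -0.3059  0.0919] head -54.1 turn [-0.001 -0.002 -0.002] shift_cm [ 0.   -0.04  0.09] gap 0.0915 grip 0.0 ft [-0.5 -0.7 -0.7] q [ 0.17  0.54  0.44  1.87 -0.32  0.8  -0.16]
```

```bash
python3 -m crank '[[[0,0,0,0,0,0,0],[0,0,0,0,0,0,0],[0,0,0,0,0,0,0],[0,0,0,0,0,0,0],[0,0,0,0,0,0,0]]]' 15
python3 -m crank '[[[0,0,0,0,0,0,0],[0,0,0,0,0,0,0],[0,0,0,0,0,0,0],[0,0,0,0,0,0,0]]]' >/dev/null
python3 plan.py .4881 -.3056 .091 -54
```

```text
time_s: 22.58
eef_pos: [0.4875, -0.3053, 0.0907]
ee_rot: [0.951, 0.308, 0.0, -0.001]
ft_force: [0.0, -0.1, 0.2]
finger_gap: 0.0465
grasp_force: 0.0
t 23.07 pos [ 0.4875 -0.3053  0.0907] head -54.1 turn [-0.002 -0.001 -0.002] shift_cm [ 0.03  0.06 -0.03] gap 0.0337 grip 15.156614219304174 ft [ 0.3 -0.5 -0.5] q [ 0.17  0.54  0.44  1.87 -0.32  0.8  -0.16]
```

The gap is 1.7 mm over the cup width, which suggests about 5° of yaw error (the top-only fit gave 0.75). I'll regrip with the wrist turned.

```bash
python3 -m crank '[[[0,0,0,0,0,0,0.5],[0,0,0,0,0,0,0.5],[0,0,0,0,0,-0.09,0.5],[0,0,0,0,0,0,0.5],[0,0,0,0,0,0,0]]]' >/dev/null
python3 -m crank '[[[0,0,0,0,0,0,0],[0,0,0,0,0,0,0],[0,0,0,0,0,0,0],[0,0,0,0,0,0,0]]]' >/dev/null
python3 plan.py .4881 -.3056 .091 -54
```

```text
t 24.2 pos [ 0.4876 -0.3053  0.0908] head -48.9 turn [-0.002 -0.001  0.088] shift_cm [ 0.03  0.05 -0.02] gap 0.0319 grip 14.986013621091843 ft [-0.2 -0.4  0.2] q [ 0.19  0.54  0.42  1.87 -0.3   0.8  -0.09]
```

Flush now at 31.9 mm. I'll lift and carry it.

```bash
python3 -m crank '[[[0,0,-1,0,0,0,0],[0,0,-3,0,0,0,0],[0,0,-4,0,0,0,0],[0,0,-4,0,0,0,0],[0,0,-1.5,0,0,0,0]]]' >/dev/null
python3 -m crank '[[[0,0,0,0,0,0.162,0],[0,0,0,0,0,0.162,0],[0,0,0,0,0,0.162,0],[0,0,0,0,0,0.162,0],[0,0,0,0,0,0,0]]]' >/dev/null
python3 plan.py .568 -.0186 .2 -86
```

```text
t 25.45 pos [ 0.4873 -0.3053  0.2251] head -86.0 turn [-0.003  0.002  0.001] shift_cm [ 10.05 -28.03   2.51] gap 0.0319 grip 14.987154006958008 ft [-0.4 -0.4 -0.3] q [ 0.03  0.39  0.62  1.77 -0.26  1.07 -0.76]
```

```bash
python3 -m crank '[[[1.67,-4.67,0,0,0,0,0],[1.67,-4.67,0,0,0,0,0],[1.67,-4.67,0,0,0,0,0],[1.67,-4.67,0,0,0,0,0],[1.67,-4.67,0,0,0,0,0]]]' >/dev/null
python3 -m crank '[[[1.67,-4.67,0,0,0,0,0],[0,0,0,0,0,0,0],[0,0,0,0,0,0,0]]]' >/dev/null
python3 plan.py .568 -.0186 .195 -86
```

```text
t 26.45 pos [ 0.5679 -0.0197  0.2261] head -85.9 turn [-0.002  0.001  0.002] shift_cm [ 0.01 -0.1   3.11] gap 0.0317 grip 14.985884875059128 ft [-0.7 -1.2  0.3] q [-0.43  0.36  0.53  1.79 -0.2   1.06 -1.33]
```

```bash
python3 -m crank '[[[0,-0.1,1.5,0,0,0,0],[0,0,1.5,0,0,0,0],[0,0,0.6,0,0,0,0],[0,0,0,0,0,0,0],[0,0,0,0,0,0,0]]]' >/dev/null
python3 plan.py .568 -.0186 .0983 -86
```

```text
t 27.07 pos [ 0.5685 -0.0183  0.1906] head -86.1 turn [-0.002  0.    -0.001] shift_cm [-0.05  0.02  9.23] gap 0.0318 grip 14.986077547073364 ft [-0.7 -1.1 -1.1] q [-0.42  0.4   0.51  1.82 -0.23  0.98 -1.31]
```

```bash
python3 -m crank '[[[-0.05,0.02,0.6,0,0,0,0],[0,0,0.6,0,0,0,0],[0,0,0.6,0,0,0,0],[0,0,0,0,0,0,0],[0,0,0,0,0,0,0]]]'
python3 plan.py .568 -.0186 .0983 -86
python3 - <<'E'
from bench import manip
import cv2
cv2.imwrite("pics/m5.png",cv2.resize(manip.read_camera("side")[140:300,260:420],(560,560))[:,:,::-1])
E
```

```text
time_s: 27.7
eef_pos: [0.5678, -0.0184, 0.1724]
ee_rot: [0.999, 0.034, -0.0, -0.001]
ft_force: [0.0, -0.1, -1.2]
finger_gap: 0.0322
grasp_force: 15.0
t 27.7 pos [ 0.5678 -0.0184  0.1724] head -86.1 turn [-0.002  0.    -0.001] shift_cm [0.02 0.02 7.41] gap 0.0322 grip 14.986065477132797 ft [ 0.  -0.1 -1.2] q [-0.41  0.42  0.5   1.84 -0.25  0.95 -1.3 ]
```

View pics/m5.png

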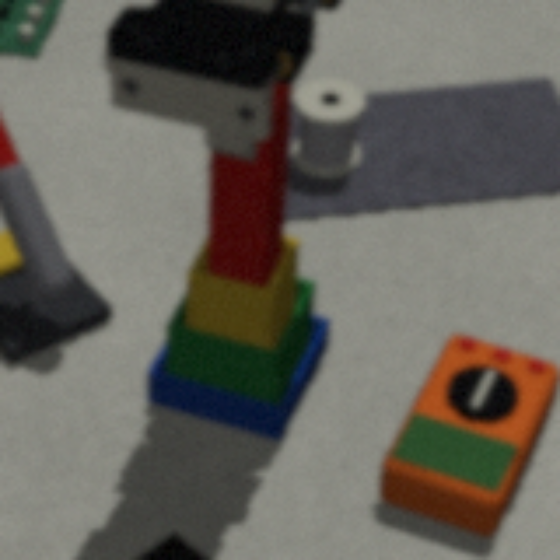

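The red cup has entered the yellow opening (red is cut off at the front rim near 245,280) with no contact force. I'll keep lowering.

```bash
python3 -m crank '[[[0.02,0.02,0.8,0,0,0,0],[0,0,0.8,0,0,0,0],[0,0,0.6,0,0,0,0],[0,0,0,0,0,0,0],[0,0,0,0,0,0,0]]]'
python3 plan.py .568 -.0186 .0983 -86
```

```text
time_s: 28.38
eef_pos: [0.568, -0.0185, 0.1504]
ee_rot: [0.999, 0.034, -0.0, -0.001]
ft_force: [0.4, 0.8, -0.0]
finger_gap: 0.0319
grasp_force: 15.0
t 28.38 pos [ 0.568  -0.0185  0.1504] head -86.1 turn [-0.002  0.    -0.001] shift_cm [-0.    0.01  5.21] gap 0.0319 grip 14.98614951968193 ft [ 0.4  0.8 -0. ] q [-0.4   0.45  0.49  1.85 -0.27  0.91 -1.29]
```

```bash
python3 -m crank '[[[0,0,0.8,0,0,0,0],[0,0,0.8,0,0,0,0],[0,0,0.8,0,0,0,0],[0,0,0,0,0,0,0],[0,0,0,0,0,0,0]]]'
python3 plan.py .568 -.0186 .0983 -86
```

```text
time_s: 29.0
eef_pos: [0.568, -0.0185, 0.1263]
ee_rot: [0.999, 0.034, -0.0, -0.001]
ft_force: [0.0, -0.2, -0.2]
finger_gap: 0.0313
grasp_force: 15.0
t 29.0 pos [ 0.568  -0.0185  0.1263] head -86.1 turn [-0.002  0.001 -0.001] shift_cm [-0.    0.01  2.8 ] gap 0.0313 grip 14.986068606376648 ft [ 0.  -0.2 -0.2] q [-0.39  0.48  0.48  1.87 -0.29  0.86 -1.27]
```

```bash
python3 -m crank '[[[0,0,0.8,0,0,0,0],[0,0,0.8,0,0,0,0],[0,0,0.5,0,0,0,0],[0,0,0.3,0,0,0,0],[0,0,0,0,0,0,0]]]'
python3 -m crank '[[[0,0,0.2,0,0,0,0],[0,0,0.15,0,0,0,0],[0,0,0.1,0,0,0,0],[0,0,0,0,0,0,0]]]'
```

```text
time_s: 29.62
eef_pos: [0.5678, -0.0184, 0.1021]
ee_rot: [0.999, 0.034, -0.001, -0.001]
ft_force: [-0.3, 0.8, -1.0]
finger_gap: 0.0314
grasp_force: 15.0
time_s: 30.12
eef_pos: [0.5681, -0.0183, 0.0982]
ee_rot: [0.999, 0.034, -0.0, -0.001]
ft_force: [-1.8, -0.4, 2.7]
finger_gap: 0.032
grasp_force: 15.0
```

Seated at the expected 98.2 mm with contact. Releasing and clearing away.

```bash
python3 -m crank '[[[0,0,0.05,0,0,0,0],[0,0,0,0,0,0,0.6],[0,0,0,0,0,0,0.9],[0,0,0,0,0,0,1],[0,0,-2,0,0,0,1]]]' >/dev/null
python3 -m crank '[[[0,0,-4,0,0,0,1],[0,0,-5,0,0,0,1],[0,0,-4,0,0,0,1],[0,4,0,0,0,0,1],[0,5,0,0,0,0,1]]]' >/dev/null
python3 -m crank '[[[0,5,0,0,0,0,1],[0,5,0,0,0,0,1],[0,5,0,0,0,0,1],[0,0,0,0,0,0,1],[0,0,0,0,0,0,1]]]'
python3 - <<'E'
from bench import manip
import cv2,numpy as np
a,b=manip.read_camera("top")[170:350,250:430],manip.read_camera("side")[120:320,260:460]
cv2.imwrite("pics/m6.png",np.hstack([cv2.resize(a,(400,400)),cv2.resize(b,(400,400))])[:,:,::-1])
E
```

```text
time_s: 32.0
eef_pos: [0.5843, -0.2578, 0.2463]
ee_rot: [0.999, 0.034, -0.001, -0.002]
ft_force: [-0.1, 0.8, 1.1]
finger_gap: 0.0922
grasp_force: 0.0
```

View pics/m6.png

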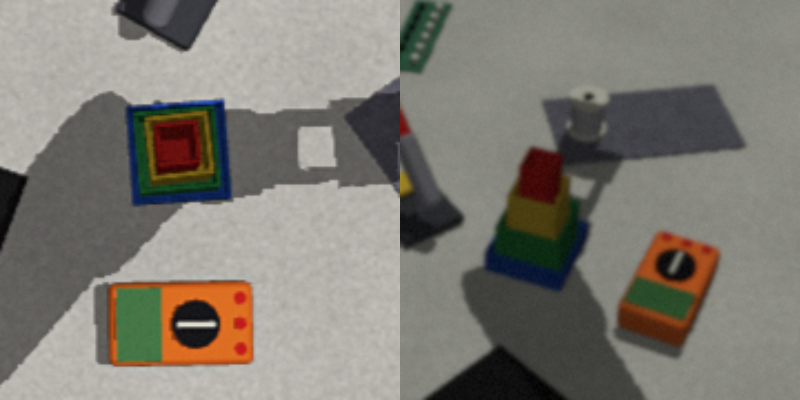

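All four are nested concentrically at (180,150) in the top crop and upright. The spool and meter are in place and the arm is clear.

```bash
python3 -c "from bench import manip; print(manip.close_job())"
```

```text
the job is handed in; nothing more can be done
None
```

The empty green, yellow and red cups are nested upright in the blue dish, and I handed the job in at about 32 s of robot time; the result of the judging was not shown to me.

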